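# Stack the nested trays against the stop board

## Robot

A 7-joint arm with a two-finger parallel gripper is mounted at the origin on a cart in front of the work surface, level with it; the furniture and walls round the work are solid. World frame = base frame: x ahead of the robot, y to its left, z up, the work surface at z = 0. Lengths are in m, angles in rad, forces in N, time in s.
With the tool pointing down it reaches from about 0.425 to 1.025 m from the base axis. Payload 9.4 kg.
Tool frame: the origin (TCP) lies midway between the tips of the shut fingers; the grasp point (between the pads) lies 19 mm behind it; z points along the fingers, y is the line along which they close (so a half turn about z gives the same grasp; the last joint's range is limited). The gripper opens to 93 mm and grips with 3 to 60 N. Pads are 15 mm wide; open, the fingers measure 128 mm over their backs; the gripper's body (75 mm by 188 mm) begins 65 mm behind the grasp point.
Start: joints at [-1.247, 0.599, -0.003, 1.599, 0.002, 0.943, -0.08], TCP at [0.283, 0.668, 0.219] pointing down, gripper open.
Joint ranges: [-2.57, 2.57], [-0.35, 1.97], [-1.29, 1.29], [0.11, 2.56], [-1.05, 4.19], [0.11, 1.86], [-2.63, 2.63]. Speed limits (rad/s): [2.22, 2.22, 3.01, 3.01, 3.14, 3.14, 3.14].

## Interface

Orientations are given as [roll, pitch, yaw] about the fixed x, y, z axes, in that order (R = Rz(yaw) Ry(pitch) Rx(roll)).
In Python, from workcell import manip gives the robot as it stands. The module is installed in compiled form; this text tells all that it offers.
- The arm moves only by the tool apply_moves, never from a script. Its argument "motion" is a list of rows, each an object of numbers: "hand": the finger opening in cm, from 0 to 9.3; "dx", "dy", "dz": the shift along the tool's x, y, z in cm; "yaw": the turn about the tool's z in rad. A call has exactly 10 rows; each row shifts and turns the commanded pose from where the row before left it, along the tool's axes as they then stand; what a row does not reach is not made up. A row lasts 1/12 s, in which the tool goes at most 41.7 mm and 7.16 degrees, less where a joint would pass 70% of its speed; a pose out of reach is approached as far as the arm can. A call with a gripper value outside its range is refused whole. The fingers move at their own pace and stop on an object; "force" is the grip in N (left out, the last holds). Time passes only in rows, so rows that do not move let the fingers close, or fill a call up. It gives the time, the measured TCP pose, the force, the opening and the grip force at its end, in the units of the state.
- manip.read_state(): the state, without advancing time (a new reading comes with each control period).
- manip.grab_frame(name): name is "scene" or "top" or "wrist"; returns a dict with "image" (384x512x3 uint8, red, green, blue), "K" (3x3 intrinsics, pixels), "xyz" and "orientation" of the camera in the world. Camera axes: x right, y down, z forward; pixel columns grow to the right and rows downward; lengths in m; the calibration is good to about 2 mm. A picture is of the moment at which its call begins. There is no depth.
- manip.job_done(): hands the job in; it is judged then, once.
Trained networks look in a picture, given as the dict that the camera call returned (one of the last four; its "shot" number tells which), for a name from the list of things; names that differ only in an ending like _2 or _b are one class to them, and where a whole thing is asked for, a point or a joint stands for the part that bears it (a point fixed in the world has none). Each returns a list of dicts, best first, with "conf" (0 to 1); they miss things now and then, are a little off and sometimes report something else, mostly with a low value. They report only what shows in the picture. A call takes as long as a camera call.
- manip.recognise(picture, target): "box" ([left, top, width, height] in pixels, round what is visible of it).
- manip.mark_of(picture, target): "point" ([column, row] in pixels: a listed point, or the origin of a listed thing).
The state is a dict: "time_s": time; "joint_pos": joint angles; "qd": joint speeds; "tau": joint torques, N m; "ee_pos": TCP position; "tcp_rot": TCP orientation; "force": force on the tool from outside, world axes, zero at the start; "ft_torque": the same for the moment, N m; "opening": opening from 0.0 (shut) to 1.0 (fully open); "gripper_force": force on a finger pad.
Only numpy, scipy, OpenCV 4.12 (cv2) and the standard library are available. Lean on these libraries where they do the work, as an engineer would, in place of code of your own. Each camera call takes 0.05 s, during which the arm holds its last target. There are 200 camera calls.

## Task

The two plywood trays beside the stop board are nested. Lift out the upper one (the one with the knob), turn it half round and set it back gently on the lower one so that its four feet sit level on the rim between the lugs, stacked instead of nested. Leave the stack pushed up to the stop board, with the end of the lower tray flat against it and not sticking out past either end of the board, and leave the other things on the bench where they are.

Things in the scene. Friction and masses are not known exactly. Their poses are not given: they have to be found in the camera images.
- tray_lower: Lower plywood tray, no knob, loose, about 0.32 kg. 172 mm long (x), 138 mm wide (y); rim flange from z = 50 to 55 mm, lugs and bead on it up to 60. Below z = 26 it is a narrower box, 132 x 86 mm outside; above z = 30 a wider one, 142 x 96 inside. Origin: centre of the underside, z up. One end points roughly at the stop board, 4 to 10 cm short of it.
- tray_upper: Upper plywood tray, about 0.30 kg, balanced about its centre: the same shape as the lower one, same origin and axes, plus a knob in the middle. It starts nested the same way round: 30 mm higher than the lower tray, 5 mm play. Turned half round, its feet land on the lower rim: 55 mm higher than the lower tray.
- knob (a point): Centre of the upper tray's square wooden grip knob, 82 mm above the tray's origin. The knob is 32 x 32 mm, sides along the tray's x and y, from z = 66 to 98 mm in the tray's frame, on a 20 mm thick neck.
- upper_foot (a point): Underside of one of the upper tray's four feet: x = 18, y = 53.5, z = 0 mm in its frame. Feet are at x = -50 and +18 mm on both sides (as on the lower tray), 16 mm long in x, y from 43 to 62, 26 mm high. Above each foot the side wall and rim have a notch 26 mm long, open from z = 30 up, for a nested foot.
- lower_seat (a point): One of the four landing seats on the lower tray's rim: x = -18, y = 53.5, z = 55 mm in its frame; it takes the foot of point upper_foot's opposite side. Seats are at x = -18 and +50 mm on both sides, each between low lugs and an outer bead (5 mm high) that leave the foot 3 mm play each way.
- tray_lower_gap (a point): Middle of the 48 mm wide gap in the wall and rim of the lower tray's +x end: x = 78.5, z = 52.5 mm in its frame. The other end has an unbroken rim.
- tray_upper_gap (a point): The same gap of the upper tray (x = 78.5, z = 52.5 mm in its own frame). Nested, it is above the lower tray's gap; stacked, it is at the opposite end.
- stop_board: Fixed upright wooden stop board, 28 mm thick (x), 220 mm long (y), 58 mm high, screwed to the bench to the left of the trays. Origin: centre of its underside, x pointing away from the trays (roughly to the robot's left); the face towards the trays is at x = -14 mm in its frame. The end of the lower tray's rim meets it (86 mm from the tray's centre).
- gouge_04: Bystander: a loose gouge, 288 mm long, lying behind the stop board (on its left).
- flat_brush: Bystander: a loose flat brush, 203 mm long, lying beside the gouge.
- red_cube: Bystander: a loose wooden block 38x40x46 mm, on the robot's side of the trays.
- turned_stub: Bystander: a loose turned wooden stub, 140 mm long and 30 mm thick, left of the middle near the front edge.
- offcut_c: Bystander: a loose offcut 26x65x20 mm, on the robot's side of the trays.

How it is judged:
At the end, for the whole second after the job is handed in: Upper tray turned half round on the lower one's rim: 55 mm higher (within 2.5), within 6 mm sideways, both level within 0.04 rad and at rest. Lower tray's end within 6 mm of the stop board's face, square within 0.06 rad, within 42 mm of the board's middle sideways (z of tray_upper in the frame of tray_lower between 0.0525 and 0.0575 m and x of tray_upper in the frame of tray_lower between -0.006 and 0.006 m and y of tray_upper in the frame of tray_lower between -0.006 and 0.006 m and x of tray_upper_gap in the frame of tray_lower below -0.065 m and angle between each of tray_upper, tray_lower's own z axis and vertical below 0.04 rad and height (world z) of tray_lower below 0.004 m and x of tray_lower in the frame of stop_board between -0.106 and -0.09 m and y of tray_lower in the frame of stop_board between -0.042 and 0.042 m and angle between the x axis of tray_lower and the x axis of stop_board, either way round below 0.06 rad and linear speed of each of tray_upper, tray_lower below 0.02 m/s); the robot touches nothing.
It fails at once if the upper tray is tipped by more than 0.5 rad (angle between tray_upper's own z axis and vertical above 0.5 rad).
It fails at once if the upper tray is dropped (faster than 0.4 m/s while the fingers do not hold it) (contact force between the fingers and tray_upper below 0.1 N and linear speed of tray_upper above 0.4 m/s).
It fails at once if the upper tray is rammed onto the lower one (over 80 N between them) (contact force between tray_upper and tray_lower above 80 N).
It fails at once if one of the loose bystanders is shifted more than 30 mm (distance of any of gouge_04, flat_brush, red_cube, turned_stub, offcut_c from where it was at the start of the episode above 0.03 m).
It also fails if it takes over 64 s, if anything falls off the work surface, if the arm or the gripper's body presses on something with over 40 N, if the wrist force passes 120 N, or if a joint passes its speed limit or range.

## Working session

There is one attempt and no reset: what is moved stays moved. The work goes in short steps, Python scripts to look and compute and a tool call to move; the robot and the scene stay as the last step left them, time stands still between calls to the robot, and variables do not carry over. Pictures are saved under pics/ and viewed, at most 10 in all, crops included, and the job is handed in when it is done.

Besides the shell and the picture viewer there is one more tool, called after "Emit:" as name(argument=value, ...), one argument or row to a line, values as JSON. apply_moves: Moves the arm, as the interface text tells. Its arguments: {"type":"object","properties":{"motion":{"type":"array","items":{"type":"object","properties":{"hand":{"type":"number"},"dx":{"type":"number"},"dy":{"type":"number"},"dz":{"type":"number"},"yaw":{"type":"number"}}}},"force":{"type":"number"}},"required":["motion"]}

```bash
mkdir -p pics
cat > h.py <<'E'
import numpy as np, cv2
from workcell import manip
from scipy.spatial.transform import Rotation as R
def cam(p):
    o=p["orientation"]; o=np.array(o)
    M=o if o.shape==(3,3) else R.from_euler('xyz',o).as_matrix()
    return np.array(p["K"]),np.array(p["xyz"]),M
def at_z(p,uv,z):
    K,t,M=cam(p); d=M@np.linalg.inv(K)@np.array([uv[0],uv[1],1.]); return t+d*(z-t[2])/d[2]
def proj(p,X):
    K,t,M=cam(p); c=(np.atleast_2d(X)-t)@M; q=c@K.T; return q[:,:2]/q[:,2:]
def save(p,n): cv2.imwrite(f"pics/{n}.png",cv2.cvtColor(p["image"],cv2.COLOR_RGB2BGR))
E
python3 - <<'E'
from h import *
np.set_printoptions(precision=4,suppress=True)
s=manip.read_state(); print(s["time_s"],s["ee_pos"],s["tcp_rot"],s["force"])
for n in("top","scene"):
    p=manip.grab_frame(n); save(p,n+"0"); print(n,p["xyz"],p["orientation"],p["K"])
    for t,z in(("tray_upper",.03),("tray_lower",0),("knob",.112),("upper_foot",.03),("lower_seat",.055),("tray_lower_gap",.0525),("tray_upper_gap",.0825),("stop_board",0)):
        for r in manip.mark_of(p,t)[:3]: print(t,r["conf"],np.array(r["point"]),at_z(p,r["point"],z)[:2])
E
```

```text
0.0 [0.2827 0.6671 0.2178] [-3.1401  0.0002  2.7408] [-0.2441 -0.1846 -0.4451]
top [ 0.4025 -0.1076  1.0857] [-3.0243 -0.0265 -1.5713] [[378.8343   0.     251.3018]
 [  0.     378.8343 194.9912]
 [  0.       0.       1.    ]]
tray_upper 0.86 [301.1 174.3] [ 0.5863 -0.2768]
tray_lower 0.32 [302.7 176. ] [ 0.5865 -0.2863]
knob 0.94 [309.1 169.1] [ 0.5859 -0.285 ]
upper_foot 0.81 [293.6 192.3] [ 0.5348 -0.2548]
lower_seat 0.53 [306.7 192.2] [ 0.5321 -0.2875]
tray_lower_gap 0.69 [280.8 168.6] [ 0.5982 -0.2169]
tray_upper_gap 0.8 [281.8 164.1] [ 0.6049 -0.2166]
stop_board 0.67 [248.8 173. ] [ 0.5948 -0.1291]
scene [ 0.0742 -0.7561  0.6498] [-2.1854  0.0068 -0.5796] [[428.8809   0.     255.1   ]
 [  0.     428.8809 190.9866]
 [  0.       0.       1.    ]]
tray_upper 0.69 [338.4 247. ] [ 0.5855 -0.2883]
tray_lower 0.94 [335.7 253. ] [ 0.5923 -0.2767]
knob 0.71 [338.5 216.5] [ 0.5787 -0.2834]
upper_foot 0.78 [310.2 249.6] [ 0.5309 -0.2616]
lower_seat 0.84 [316.4 249.7] [ 0.5227 -0.2887]
tray_upper_gap 0.83 [323.2 206.1] [ 0.6033 -0.2118]
stop_board 0.7 [291.7 218.6] [ 0.5848 -0.1287]
```

Run:
```python
import cv2
a=cv2.imread("pics/top0.png");cv2.imwrite("pics/top0c.png",cv2.resize(a[100:260,190:390],None,fx=4,fy=3.75,interpolation=cv2.INTER_CUBIC))
```

```text
(no output)
```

View pics/top0c.png

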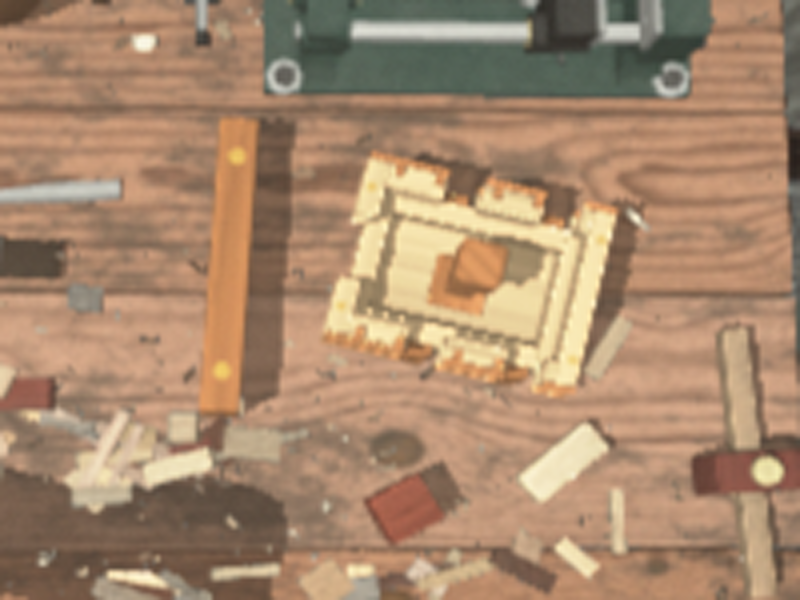

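View pics/scene0.png

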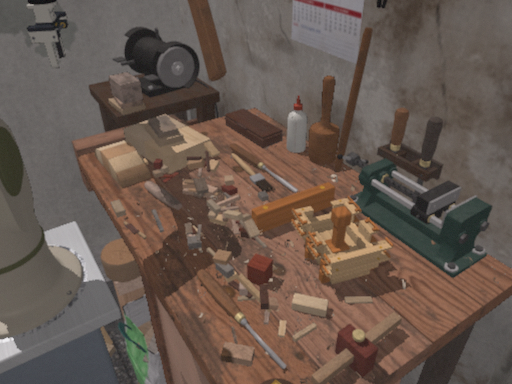

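Emit:
apply_moves(
  motion=[
    {"hand": 6.5,"dx": -2.17,"dy": -2.53,"dz": -0.2},
    {"hand": 6.5,"dx": -2.17,"dy": -2.53,"dz": -0.2},
    {"hand": 6.5,"dx": -2.17,"dy": -2.53,"dz": -0.2},
    {"hand": 6.5,"dx": -2.17,"dy": -2.53,"dz": -0.2},
    {"hand": 6.5,"dx": -2.17,"dy": -2.53,"dz": -0.2},
    {"hand": 6.5,"dx": -2.17,"dy": -2.53,"dz": -0.2},
    {"hand": 6.5,"dx": -2.17,"dy": -2.53,"dz": -0.2},
    {"hand": 6.5,"dx": -2.17,"dy": -2.53,"dz": -0.2},
    {"hand": 6.5,"dx": -2.17,"dy": -2.53,"dz": -0.2},
    {"hand": 6.5,"dx": -2.17,"dy": -2.53,"dz": -0.2},
  ],
)

```text
$.motion[0]: bad value
```

Emit:
apply_moves(
  motion=[
    {"hand": 6.5,"dx": -2.17,"dy": -2.53,"dz": -0.2},
    {"hand": 6.5,"dx": -2.17,"dy": -2.53,"dz": -0.2},
    {"hand": 6.5,"dx": -2.17,"dy": -2.53,"dz": -0.2},
    {"hand": 6.5,"dx": -2.17,"dy": -2.53,"dz": -0.2},
    {"hand": 6.5,"dx": -2.17,"dy": -2.53,"dz": -0.2},
    {"hand": 6.5,"dx": -2.17,"dy": -2.53,"dz": -0.2},
    {"hand": 6.5,"dx": -2.17,"dy": -2.53,"dz": -0.2},
    {"hand": 6.5,"dx": -2.17,"dy": -2.53,"dz": -0.2},
    {"hand": 6.5,"dx": -2.17,"dy": -2.53,"dz": -0.2},
    {"hand": 6.5,"dx": -2.17,"dy": -2.53,"dz": -0.2},
  ],
)

```text
$.motion[0]: bad value
```

Run:
```python
# board & tray pose from first top picture corners (crop coords)
from h import *
np.set_printoptions(precision=4,suppress=True)
s=manip.read_state(); print(s["time_s"],s["ee_pos"],s["tcp_rot"],np.array(s["joint_pos"]))
p=manip.grab_frame("top")
u=lambda a:np.array([190+a[0]/4,100+a[1]/3.75])
B=np.array([at_z(p,u(a),.058)[:2] for a in [(220,118),(258,118),(240,412),(202,412)]]);print("board",B,B.mean(0))
T=np.array([at_z(p,u(a),.085)[:2] for a in [(375,155),(615,207),(583,393),(328,335)]]);print("tray",T,T.mean(0))
for q in(B,T):print([np.arctan2(*(d[::-1])) for d in (q[0]-q[1],q[3]-q[2],q[0]-q[3],q[1]-q[2])])
print("lathe",at_z(p,u((450,95)),0.0))
```

```text
0.9 [0.2829 0.6676 0.2187] [3.1415 0.     2.7408] [-1.2467  0.5992 -0.0025  1.5994  0.0018  0.9429 -0.0798]
board [[ 0.7018 -0.1174]
 [ 0.702  -0.1438]
 [ 0.4828 -0.1313]
 [ 0.4828 -0.1054]] [ 0.5923 -0.1245]
tray [[ 0.6672 -0.2222]
 [ 0.6297 -0.385 ]
 [ 0.4946 -0.3595]
 [ 0.5358 -0.1894]] [ 0.5818 -0.289 ]
[np.float64(1.5779728905374597), np.float64(1.5723375973356164), np.float64(-0.054378085779068115), np.float64(-0.05733843036526283)]
[np.float64(1.3445740999244689), np.float64(1.3336421811213066), np.float64(-0.2448523399767649), np.float64(-0.18620310448333993)]
lathe [ 0.7385 -0.2882  0.    ]
```

Emit:
apply_moves(
  motion=[
    {"hand": 6.5,"dx": -2.2,"dy": -2.5,"dz": -0.2,"yaw": 0},
    {"hand": 6.5,"dx": -2.2,"dy": -2.5,"dz": -0.2,"yaw": 0},
    {"hand": 6.5,"dx": -2.2,"dy": -2.5,"dz": -0.2,"yaw": 0},
    {"hand": 6.5,"dx": -2.2,"dy": -2.5,"dz": -0.2,"yaw": 0},
    {"hand": 6.5,"dx": -2.2,"dy": -2.5,"dz": -0.2,"yaw": 0},
    {"hand": 6.5,"dx": -2.2,"dy": -2.5,"dz": -0.2,"yaw": 0},
    {"hand": 6.5,"dx": -2.2,"dy": -2.5,"dz": -0.2,"yaw": 0},
    {"hand": 6.5,"dx": -2.2,"dy": -2.5,"dz": -0.2,"yaw": 0},
    {"hand": 6.5,"dx": -2.2,"dy": -2.5,"dz": -0.2,"yaw": 0},
    {"hand": 6.5,"dx": -2.2,"dy": -2.5,"dz": -0.2,"yaw": 0},
  ],
)

```text
time_s: 1.78
ee_pos: [0.3882, 0.35, 0.239]
tcp_rot: [3.141, 0.0, 2.741]
force: [0.0, 0.9, 1.0]
opening: 0.698
gripper_force: 0.0
```

Emit:
apply_moves(
  motion=[
    {"hand": 6.5,"dx": -2.2,"dy": -2.5,"dz": -0.1,"yaw": 0},
    {"hand": 6.5,"dx": -2.2,"dy": -2.5,"dz": -0.1,"yaw": 0},
    {"hand": 6.5,"dx": -2.2,"dy": -2.5,"dz": -0.1,"yaw": 0},
    {"hand": 6.5,"dx": -2.2,"dy": -2.5,"dz": -0.1,"yaw": 0},
    {"hand": 6.5,"dx": -2.2,"dy": -2.5,"dz": -0.1,"yaw": 0},
    {"hand": 6.5,"dx": -2.2,"dy": -2.5,"dz": -0.1,"yaw": 0},
    {"hand": 6.5,"dx": -2.2,"dy": -2.5,"dz": -0.1,"yaw": 0},
    {"hand": 6.5,"dx": -2.2,"dy": -2.5,"dz": -0.1,"yaw": 0},
    {"hand": 6.5,"dx": -2.2,"dy": -2.5,"dz": -0.1,"yaw": 0},
    {"hand": 6.5,"dx": -2.2,"dy": -2.5,"dz": -0.1,"yaw": 0},
  ],
)

```text
time_s: 2.62
ee_pos: [0.4933, 0.0339, 0.249]
tcp_rot: [3.141, 0.001, 2.741]
force: [0.8, 1.7, -0.2]
opening: 0.7
gripper_force: 0.0
```

Emit:
apply_moves(
  motion=[
    {"hand": 6.5,"dx": -2.2,"dy": -2.5,"dz": 0,"yaw": -0.02},
    {"hand": 6.5,"dx": -2.2,"dy": -2.5,"dz": 0,"yaw": -0.02},
    {"hand": 6.5,"dx": -2.2,"dy": -2.5,"dz": 0,"yaw": -0.02},
    {"hand": 6.5,"dx": -2.2,"dy": -2.5,"dz": 0,"yaw": -0.02},
    {"hand": 6.5,"dx": -2.2,"dy": -2.5,"dz": 0,"yaw": -0.02},
    {"hand": 6.5,"dx": -2.0,"dy": -2.5,"dz": 0,"yaw": -0.02},
    {"hand": 6.5,"dx": -1.5,"dy": -1.5,"dz": 0,"yaw": -0.02},
    {"hand": 6.5,"dx": 0,"dy": 0,"dz": 0,"yaw": -0.02},
    {"hand": 6.5,"dx": 0,"dy": 0,"dz": 0,"yaw": 0},
    {"hand": 6.5,"dx": 0,"dy": 0,"dz": 0,"yaw": 0},
  ],
)

```text
time_s: 3.45
ee_pos: [0.5733, -0.1677, 0.2485]
tcp_rot: [3.141, -0.001, 2.901]
force: [-0.1, 0.2, 0.9]
opening: 0.698
gripper_force: 0.0
```

Run:
```python
from h import *
np.set_printoptions(precision=4,suppress=True)
s=manip.read_state(); print(s["time_s"],s["ee_pos"],s["tcp_rot"],np.array(s["joint_pos"]))
p=manip.grab_frame("wrist"); save(p,"w1"); print(p["xyz"],p["orientation"])
for t,z in(("tray_upper",.03),("tray_lower",0),("knob",.112),("tray_upper_gap",.0825),("stop_board",0)):
    for r in manip.mark_of(p,t)[:2]: print(t,r["conf"],np.array(r["point"]),at_z(p,r["point"],z)[:2])
```

```text
3.45 [ 0.5733 -0.1677  0.2485] [ 3.141  -0.0006  2.9007] [ 0.1115  0.4137  0.1108  1.8733 -0.0595  0.8583  1.5818]
[ 0.4956 -0.1479  0.4141] [2.8513 0.     1.3297]
tray_upper 0.67 [162.9 194.2] [ 0.5802 -0.2855]
knob 0.94 [143.1 221.2] [ 0.5842 -0.2843]
tray_upper_gap 0.63 [469.3 165.7] [0.6154 0.0531]
tray_upper_gap 0.57 [221.6 210.2] [ 0.6011 -0.2106]
stop_board 0.82 [292.5 172. ] [ 0.5985 -0.122 ]
stop_board 0.46 [176.5 156.4] [ 0.5426 -0.263 ]
```

View pics/w1.png

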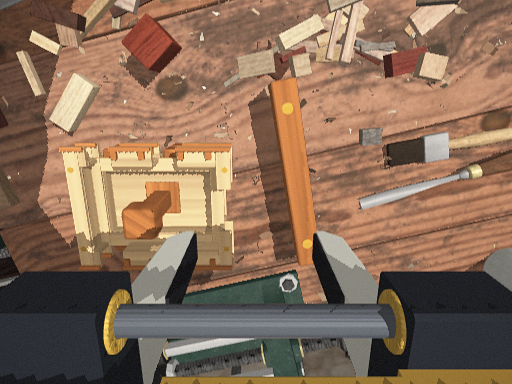

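Emit:
apply_moves(
  motion=[
    {"hand": 6.5,"dx": -1.0,"dy": -2.8,"dz": 0,"yaw": -0.015},
    {"hand": 6.5,"dx": -1.0,"dy": -2.8,"dz": 0,"yaw": 0},
    {"hand": 6.5,"dx": -1.0,"dy": -2.8,"dz": 0,"yaw": 0},
    {"hand": 6.5,"dx": -0.8,"dy": -2.7,"dz": 1,"yaw": 0},
    {"hand": 6.5,"dx": 0,"dy": 0,"dz": 3,"yaw": 0},
    {"hand": 6.5,"dx": 0,"dy": 0,"dz": 3,"yaw": 0},
    {"hand": 6.5,"dx": 0,"dy": 0,"dz": 2,"yaw": 0},
    {"hand": 6.5,"dx": 0,"dy": 0,"dz": 1,"yaw": 0},
    {"hand": 6.5,"dx": 0,"dy": 0,"dz": 0,"yaw": 0},
    {"hand": 6.5,"dx": 0,"dy": 0,"dz": 0,"yaw": 0},
  ],
)

```text
time_s: 4.58
ee_pos: [0.5857, -0.2851, 0.149]
tcp_rot: [-3.142, -0.0, 2.916]
force: [0.2, 0.9, 0.9]
opening: 0.698
gripper_force: 0.0
```

Run:
```python
from h import *
np.set_printoptions(precision=4,suppress=True)
s=manip.read_state(); print(s["time_s"],s["ee_pos"],s["tcp_rot"],np.array(s["joint_pos"]))
p=manip.grab_frame("wrist"); save(p,"w2"); print(p["xyz"],p["orientation"])
for t,z in(("tray_upper",.03),("knob",.112),("stop_board",0)):
    for r in manip.mark_of(p,t)[:2]: print(t,r["conf"],np.array(r["point"]),at_z(p,r["point"],z)[:2])
```

```text
4.5833 [ 0.5857 -0.2851  0.149 ] [-3.1415 -0.      2.9162] [ 0.3003  0.5897  0.1002  1.8424 -0.085   0.7136  1.7934]
[ 0.5077 -0.2664  0.3146] [2.8507 0.0006 1.3452]
tray_upper 0.78 [252.8 185.7] [ 0.5827 -0.2853]
knob 0.57 [256.  219.1] [ 0.5841 -0.283 ]
stop_board 0.86 [419.2 156.2] [ 0.5978 -0.1217]
```

View pics/w2.png

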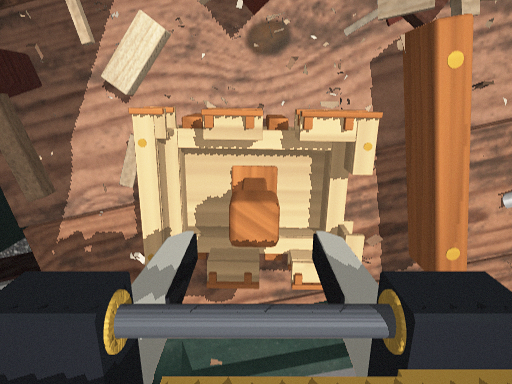

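Emit:
apply_moves(
  motion=[
    {"hand": 6.5,"dx": 0,"dy": 0,"dz": 2,"yaw": 0},
    {"hand": 6.5,"dx": 0,"dy": 0,"dz": 2,"yaw": 0},
    {"hand": 6.5,"dx": 0,"dy": 0,"dz": 1.5,"yaw": 0},
    {"hand": 6.5,"dx": 0,"dy": 0,"dz": 0,"yaw": 0},
    {"hand": 2.5,"dx": 0,"dy": 0,"dz": 0,"yaw": 0},
    {"hand": 2.5,"dx": 0,"dy": 0,"dz": 0,"yaw": 0},
    {"hand": 2.5,"dx": 0,"dy": 0,"dz": 0,"yaw": 0},
    {"hand": 2.5,"dx": 0,"dy": 0,"dz": 0,"yaw": 0},
    {"hand": 2.5,"dx": 0,"dy": 0,"dz": 0,"yaw": 0},
    {"hand": 2.5,"dx": 0,"dy": 0,"dz": 0,"yaw": 0},
  ],
  force=35,
)

```text
time_s: 5.62
ee_pos: [0.5857, -0.2855, 0.0944]
tcp_rot: [-3.141, 0.001, 2.916]
force: [-0.6, 0.5, 4.1]
opening: 0.34
gripper_force: 34.9
```

Run:
```python
from h import *
np.set_printoptions(precision=4,suppress=True)
s=manip.read_state(); print(s["time_s"],s["ee_pos"],s["tcp_rot"],s["opening"],s["gripper_force"])
p=manip.grab_frame("wrist"); q=manip.grab_frame("top")
# screws on the board (w2 pixel) and face edge
import cv2
for pic,z in((p,.058),(q,.058)):
    for r in manip.mark_of(pic,"stop_board")[:1]: print(r["conf"],at_z(pic,r["point"],0)[:2])
hsv=cv2.cvtColor(q["image"],cv2.COLOR_RGB2HSV); m=cv2.inRange(hsv,(8,140,110),(22,255,255)); 
n,l,st,c=cv2.connectedComponentsWithStats(m)
for i in range(1,n):
    if st[i,4]>150:
        cnt=np.argwhere(l==i)[:,::-1].astype(np.float32); r=cv2.boxPoints(cv2.minAreaRect(cnt))
        print(st[i],np.array([at_z(q,a,.058)[:2] for a in r]).round(4).tolist(),at_z(q,c[i],.058))
```

```text
5.6167 [ 0.5857 -0.2855  0.0944] [-3.1414  0.0011  2.9156] 0.33956152829569064 34.948246479034424
0.77 [ 0.5937 -0.1236]
0.97 [ 0.5894 -0.1161]
[240 132  14  78 647] [[0.4854, -0.1032], [0.7012, -0.1173], [0.6996, -0.1423], [0.4838, -0.1275]] [ 0.5959 -0.1223  0.058 ]
```

Emit:
apply_moves(
  motion=[
    {"hand": 2.5,"dx": 0,"dy": 0,"dz": 0,"yaw": -0.04},
    {"hand": 2.5,"dx": 0,"dy": 0,"dz": 0,"yaw": -0.04},
    {"hand": 2.5,"dx": 0,"dy": 0.5,"dz": 0,"yaw": -0.04},
    {"hand": 2.5,"dx": 0,"dy": 1,"dz": 0,"yaw": -0.045},
    {"hand": 2.5,"dx": 0,"dy": 1,"dz": 0,"yaw": 0},
    {"hand": 2.5,"dx": 0,"dy": 1,"dz": 0,"yaw": 0},
    {"hand": 2.5,"dx": 0,"dy": 1,"dz": 0,"yaw": 0},
    {"hand": 2.5,"dx": 0,"dy": 0.7,"dz": 0,"yaw": 0},
    {"hand": 2.5,"dx": 0,"dy": 0.3,"dz": 0,"yaw": 0},
    {"hand": 2.5,"dx": 0,"dy": 0,"dz": 0,"yaw": 0},
  ],
)

```text
time_s: 6.65
ee_pos: [0.5903, -0.2313, 0.0944]
tcp_rot: [-3.14, 0.002, 3.081]
force: [0.6, -3.0, 4.2]
opening: 0.344
gripper_force: 34.9
```

Emit:
apply_moves(
  motion=[
    {"hand": 2.5,"dx": 0,"dy": 0.2,"dz": 0,"yaw": 0},
    {"hand": 2.5,"dx": 0,"dy": 0.2,"dz": 0,"yaw": 0},
    {"hand": 2.5,"dx": 0,"dy": 0.2,"dz": 0,"yaw": 0},
    {"hand": 2.5,"dx": 0,"dy": 0.2,"dz": 0,"yaw": 0},
    {"hand": 2.5,"dx": 0,"dy": 0.2,"dz": 0,"yaw": 0},
    {"hand": 2.5,"dx": 0,"dy": 0.1,"dz": 0,"yaw": 0},
    {"hand": 2.5,"dx": 0,"dy": 0.1,"dz": 0,"yaw": 0},
    {"hand": 2.5,"dx": 0,"dy": 0,"dz": 0,"yaw": 0},
    {"hand": 2.5,"dx": 0,"dy": 0,"dz": 0,"yaw": 0},
    {"hand": 2.5,"dx": 0,"dy": 0,"dz": 0,"yaw": 0},
  ],
)

```text
time_s: 7.48
ee_pos: [0.5909, -0.2209, 0.0945]
tcp_rot: [-3.139, 0.002, 3.08]
force: [-0.3, -6.6, 6.2]
opening: 0.341
gripper_force: 34.9
```

Run:
```python
from h import *
np.set_printoptions(precision=4,suppress=True)
q=manip.grab_frame("top"); save(q,"top3")
for t,z in(("tray_lower",.0),("tray_upper",.03)):
    for r in manip.mark_of(q,t)[:1]: print(t,r["conf"],at_z(q,r["point"],z)[:2])
a=cv2.imread("pics/top3.png");cv2.imwrite("pics/top3c.png",cv2.resize(a[110:230,220:370],None,fx=5,fy=5,interpolation=cv2.INTER_CUBIC))
```

```text
tray_upper 0.72 [0.3656 0.115 ]
```

View pics/top3c.png

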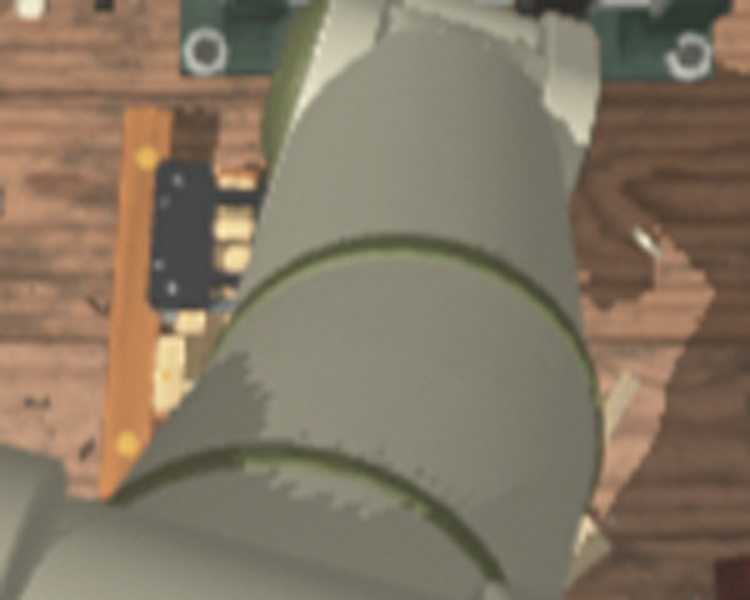

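Emit:
apply_moves(
  motion=[
    {"hand": 2.5,"dx": 0,"dy": 0.1,"dz": 0,"yaw": 0},
    {"hand": 2.5,"dx": 0,"dy": 0.1,"dz": 0,"yaw": 0},
    {"hand": 2.5,"dx": 0,"dy": 0.1,"dz": 0,"yaw": 0},
    {"hand": 2.5,"dx": 0,"dy": 0.1,"dz": 0,"yaw": 0},
    {"hand": 2.5,"dx": 0,"dy": 0.1,"dz": 0,"yaw": 0},
    {"hand": 2.5,"dx": 0,"dy": 0,"dz": 0,"yaw": 0},
    {"hand": 2.5,"dx": 0,"dy": 0,"dz": 0,"yaw": 0},
    {"hand": 2.5,"dx": 0,"dy": 0,"dz": 0,"yaw": 0},
    {"hand": 2.5,"dx": 0,"dy": 0,"dz": 0,"yaw": 0},
    {"hand": 2.5,"dx": 0,"dy": 0,"dz": 0,"yaw": 0},
  ],
)

```text
time_s: 8.47
ee_pos: [0.5914, -0.2175, 0.0946]
tcp_rot: [-3.137, 0.003, 3.08]
force: [1.4, -11.5, 5.1]
opening: 0.337
gripper_force: 34.9
```

Emit:
apply_moves(
  motion=[
    {"hand": 2.5,"dx": 0,"dy": 0.1,"dz": 0,"yaw": 0},
    {"hand": 2.5,"dx": 0,"dy": 0.1,"dz": 0,"yaw": 0},
    {"hand": 2.5,"dx": 0,"dy": 0.1,"dz": 0,"yaw": 0},
    {"hand": 2.5,"dx": 0,"dy": 0.1,"dz": 0,"yaw": 0},
    {"hand": 2.5,"dx": 0,"dy": 0,"dz": 0,"yaw": 0},
    {"hand": 2.5,"dx": 0,"dy": 0,"dz": 0,"yaw": 0},
    {"hand": 2.5,"dx": 0,"dy": 0,"dz": 0,"yaw": 0},
    {"hand": 2.5,"dx": 0,"dy": 0,"dz": 0,"yaw": 0},
    {"hand": 2.5,"dx": 0,"dy": 0,"dz": 0,"yaw": 0},
    {"hand": 2.5,"dx": 0,"dy": 0,"dz": 0,"yaw": 0},
  ],
)

```text
time_s: 9.3
ee_pos: [0.5918, -0.217, 0.0949]
tcp_rot: [-3.134, 0.005, 3.078]
force: [1.4, -21.0, 4.4]
opening: 0.335
gripper_force: 35.0
```

Emit:
apply_moves(
  motion=[
    {"hand": 2.5,"dx": 0,"dy": -0.3,"dz": 0,"yaw": 0},
    {"hand": 2.5,"dx": 0,"dy": -0.4,"dz": 0,"yaw": 0},
    {"hand": 2.5,"dx": 0,"dy": 0,"dz": 0,"yaw": 0},
    {"hand": 2.5,"dx": 0,"dy": 0,"dz": -0.5,"yaw": 0},
    {"hand": 2.5,"dx": 0,"dy": 0,"dz": -1,"yaw": 0},
    {"hand": 2.5,"dx": 0,"dy": 0,"dz": -1,"yaw": 0},
    {"hand": 2.5,"dx": 0,"dy": 0,"dz": -1.5,"yaw": 0},
    {"hand": 2.5,"dx": 0,"dy": 0,"dz": -2,"yaw": 0},
    {"hand": 2.5,"dx": 0,"dy": 0,"dz": -1.5,"yaw": 0},
    {"hand": 2.5,"dx": 0,"dy": 0,"dz": -0.5,"yaw": 0},
  ],
)

```text
time_s: 10.13
ee_pos: [0.5907, -0.2158, 0.1752]
tcp_rot: [3.141, 0.001, 3.082]
force: [-0.0, 0.3, -3.0]
opening: 0.343
gripper_force: 35.0
```

Emit:
apply_moves(
  motion=[
    {"hand": 2.5,"dx": 0,"dy": -0.5,"dz": -1,"yaw": 0},
    {"hand": 2.5,"dx": 0,"dy": -1.5,"dz": -1,"yaw": 0},
    {"hand": 2.5,"dx": 0,"dy": -2.5,"dz": 0,"yaw": 0},
    {"hand": 2.5,"dx": 0,"dy": -3,"dz": 0,"yaw": 0},
    {"hand": 2.5,"dx": 0,"dy": -3,"dz": 0,"yaw": 0},
    {"hand": 2.5,"dx": 0,"dy": -3,"dz": 0,"yaw": 0},
    {"hand": 2.5,"dx": 0,"dy": -3,"dz": 0,"yaw": 0},
    {"hand": 2.5,"dx": 0,"dy": -2.5,"dz": 0,"yaw": 0},
    {"hand": 2.5,"dx": 0,"dy": -1,"dz": 0,"yaw": 0.05},
    {"hand": 2.5,"dx": 0,"dy": 0,"dz": 0,"yaw": 0.1},
  ],
)

```text
time_s: 10.97
ee_pos: [0.5758, -0.4203, 0.1924]
tcp_rot: [-3.14, -0.002, 2.925]
force: [0.2, 0.7, -3.0]
opening: 0.341
gripper_force: 34.9
```

Emit:
apply_moves(
  motion=[
    {"hand": 2.5,"dx": 0,"dy": 0,"dz": 0,"yaw": 0.12},
    {"hand": 2.5,"dx": 0,"dy": 0,"dz": 0,"yaw": 0.12},
    {"hand": 2.5,"dx": 0,"dy": 0,"dz": 0,"yaw": 0.12},
    {"hand": 2.5,"dx": 0,"dy": 0,"dz": 0,"yaw": 0.12},
    {"hand": 2.5,"dx": 0,"dy": 0,"dz": 0,"yaw": 0.12},
    {"hand": 2.5,"dx": 0,"dy": 0,"dz": 0,"yaw": 0.12},
    {"hand": 2.5,"dx": 0,"dy": 0,"dz": 0,"yaw": 0.12},
    {"hand": 2.5,"dx": 0,"dy": 0,"dz": 0,"yaw": 0.12},
    {"hand": 2.5,"dx": 0,"dy": 0,"dz": 0,"yaw": 0.12},
    {"hand": 2.5,"dx": 0,"dy": 0,"dz": 0,"yaw": 0.12},
  ],
)

```text
time_s: 11.8
ee_pos: [0.5777, -0.4156, 0.1926]
tcp_rot: [-3.14, -0.002, 1.725]
force: [0.5, 0.4, -2.8]
opening: 0.342
gripper_force: 34.9
```

Emit:
apply_moves(
  motion=[
    {"hand": 2.5,"dx": 0,"dy": 0,"dz": 0,"yaw": 0.12},
    {"hand": 2.5,"dx": 0,"dy": 0,"dz": 0,"yaw": 0.12},
    {"hand": 2.5,"dx": 0,"dy": 0,"dz": 0,"yaw": 0.12},
    {"hand": 2.5,"dx": 0,"dy": 0,"dz": 0,"yaw": 0.12},
    {"hand": 2.5,"dx": 0,"dy": 0,"dz": 0,"yaw": 0.12},
    {"hand": 2.5,"dx": 0,"dy": 0,"dz": 0,"yaw": 0.12},
    {"hand": 2.5,"dx": 0,"dy": 0,"dz": 0,"yaw": 0.12},
    {"hand": 2.5,"dx": 0,"dy": 0,"dz": 0,"yaw": 0.12},
    {"hand": 2.5,"dx": 0,"dy": 0,"dz": 0,"yaw": 0.12},
    {"hand": 2.5,"dx": 0,"dy": 0,"dz": 0,"yaw": 0.12},
  ],
)

```text
time_s: 12.63
ee_pos: [0.5779, -0.4154, 0.1926]
tcp_rot: [-3.139, 0.0, 0.525]
force: [0.4, 1.0, -2.4]
opening: 0.343
gripper_force: 34.9
```

Emit:
apply_moves(
  motion=[
    {"hand": 2.5,"dx": 0,"dy": 0,"dz": 0,"yaw": 0.12},
    {"hand": 2.5,"dx": 0,"dy": 0,"dz": 0,"yaw": 0.12},
    {"hand": 2.5,"dx": 0,"dy": 0,"dz": 0,"yaw": 0.12},
    {"hand": 2.5,"dx": 0,"dy": 0,"dz": 0,"yaw": 0.12},
    {"hand": 2.5,"dx": 0,"dy": 0,"dz": 0,"yaw": 0.1},
    {"hand": 2.5,"dx": 0,"dy": 0,"dz": 0,"yaw": 0.01},
    {"hand": 2.5,"dx": 0,"dy": 0,"dz": 0,"yaw": 0},
    {"hand": 2.5,"dx": 0,"dy": 0,"dz": 0,"yaw": 0},
    {"hand": 2.5,"dx": 0,"dy": 0,"dz": 0,"yaw": 0},
    {"hand": 2.5,"dx": 0,"dy": 0,"dz": 0,"yaw": 0},
  ],
)

```text
time_s: 13.47
ee_pos: [0.5782, -0.4162, 0.1937]
tcp_rot: [-3.141, -0.0, -0.058]
force: [-0.1, -0.1, -3.6]
opening: 0.343
gripper_force: 35.0
```

Run:
```python
from h import *
np.set_printoptions(precision=4,suppress=True)
s=manip.read_state(); print(s["time_s"],s["ee_pos"],s["tcp_rot"],s["joint_pos"])
P=[("top",manip.grab_frame("top")),("wrist",manip.grab_frame("wrist"))]
for n,q in P:
    print(n,q["xyz"],q["orientation"]);save(q,n+"4")
    for t,z in(("tray_lower",.0),("tray_lower_gap",.0525),("lower_seat",.055),("stop_board",0),("knob",s["ee_pos"][2]+.019),("tray_upper",s["ee_pos"][2]-.063)):
        for r in manip.mark_of(q,t)[:2]: print(t,r["conf"],np.array(r["point"]),at_z(q,r["point"],z)[:2])
a=cv2.imread("pics/top4.png");b=cv2.resize(a[110:230,220:370],None,fx=5,fy=5,interpolation=cv2.INTER_CUBIC);cv2.imwrite("pics/top4c.png",b)
```

```text
13.4667 [ 0.5782 -0.4162  0.1937] [-3.1413 -0.0002 -0.0578] [ 0.0234  0.7949  0.9504  1.6898 -0.7325  1.053  -0.4108]
top [ 0.4025 -0.1076  1.0857] [-3.0243 -0.0265 -1.5713]
knob 0.85 [373.  163.7] [ 0.5806 -0.4186]
tray_upper 0.94 [359.8 166.8] [ 0.589  -0.4131]
wrist [ 0.6582 -0.4201  0.3593] [ 2.8502 -0.0002 -1.6292]
tray_lower 0.91 [ 84.7 166.3] [ 0.5945 -0.2244]
tray_lower_gap 0.71 [ 82.8 230.5] [ 0.5377 -0.2371]
lower_seat 0.65 [ 81.2 234.1] [ 0.5348 -0.2361]
knob 0.95 [252.7 255.8] [ 0.5821 -0.4148]
tray_upper 0.68 [ 82.9 167.3] [ 0.617  -0.2941]
tray_upper 0.56 [255.5 202.6] [ 0.5831 -0.4166]
```

View pics/top4c.png

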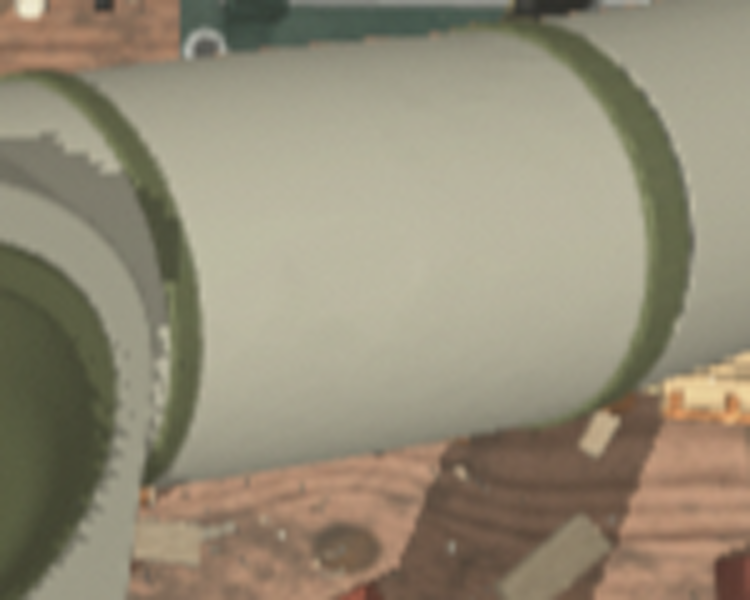

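View pics/wrist4.png

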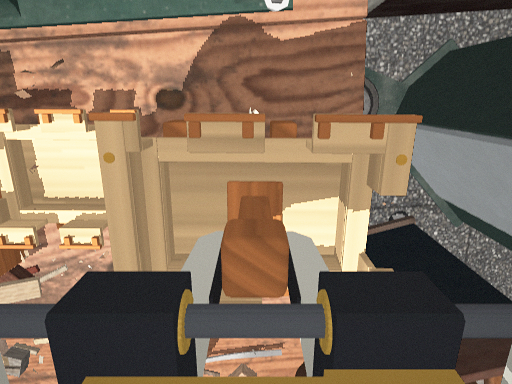

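Emit:
apply_moves(
  motion=[
    {"hand": 2.5,"dx": -1.5,"dy": 0.5,"dz": 0,"yaw": 0},
    {"hand": 2.5,"dx": -2.5,"dy": 0.9,"dz": 0,"yaw": 0},
    {"hand": 2.5,"dx": -3,"dy": 1,"dz": 0,"yaw": 0},
    {"hand": 2.5,"dx": -3,"dy": 1,"dz": 0,"yaw": 0},
    {"hand": 2.5,"dx": -3,"dy": 1,"dz": 0,"yaw": 0},
    {"hand": 2.5,"dx": -3,"dy": 1,"dz": 0,"yaw": 0},
    {"hand": 2.5,"dx": -3,"dy": 1,"dz": 0,"yaw": 0},
    {"hand": 2.5,"dx": -2,"dy": 0.7,"dz": 0,"yaw": 0},
    {"hand": 2.5,"dx": -1,"dy": 0.3,"dz": 0,"yaw": 0},
    {"hand": 2.5,"dx": 0,"dy": 0,"dz": 0,"yaw": 0},
  ],
)

```text
time_s: 15.0
ee_pos: [0.3513, -0.4779, 0.1943]
tcp_rot: [3.141, -0.0, -0.064]
force: [-0.5, -0.7, -2.5]
opening: 0.342
gripper_force: 35.0
```

Run:
```python
from h import *
np.set_printoptions(precision=4,suppress=True)
s=manip.read_state(); print(s["time_s"],s["ee_pos"],s["tcp_rot"],s["joint_pos"])
P=[("top",manip.grab_frame("top")),("scene",manip.grab_frame("scene"))]
for n,q in P:
    save(q,n+"5")
    for t,z in(("tray_lower",.0),("tray_lower_gap",.0525),("lower_seat",.055),("stop_board",0)):
        for r in manip.mark_of(q,t)[:2]: print(n,t,r["conf"],np.array(r["point"]),at_z(q,r["point"],z)[:2])
a=cv2.imread("pics/top5.png");b=cv2.imread("pics/scene5.png")
f=lambda i,s:cv2.resize(i,None,fx=s,fy=s,interpolation=cv2.INTER_CUBIC)
o=np.zeros((600,800,3),np.uint8); o[:,:400]=f(a[110:230,235:315],5)[:600,:400]; o[:,400:]=f(b[160:310,270:370],4)[:600,:400]
cv2.imwrite("pics/m5.png",o)
```

```text
15.0 [ 0.3513 -0.4779  0.1943] [ 3.1411 -0.0002 -0.0635] [ 0.2458  0.6475  0.955   1.9695 -0.6876  0.8878 -0.0655]
top tray_lower 0.87 [287.7 175.1] [ 0.589  -0.2424]
top tray_lower_gap 0.91 [258.8 169.6] [ 0.5951 -0.1558]
top lower_seat 0.72 [246.1 173.5] [ 0.5836 -0.1206]
top lower_seat 0.71 [289.4 190.2] [ 0.5375 -0.2398]
top stop_board 0.9 [247.1 175.5] [ 0.5874 -0.1242]
scene tray_lower_gap 0.46 [352.5 327.5] [ 0.4534 -0.4648]
```

View pics/m5.png

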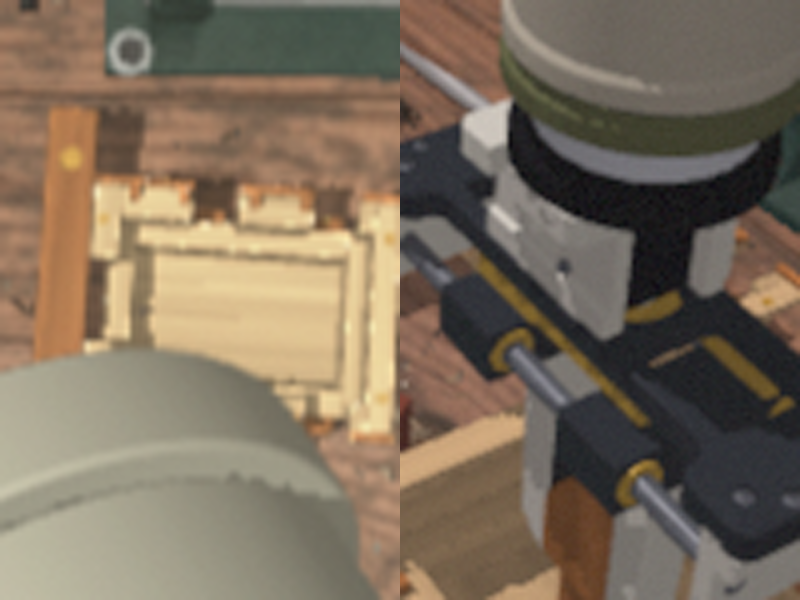

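Run:
```python
from h import *
np.set_printoptions(precision=4,suppress=True,linewidth=150)
q=manip.grab_frame("top")
u=lambda a:np.array([235+a[0]/5,110+a[1]/5])
for n,a,z in (("face top",(97,108),.058),("face bot",(85,355),.058),("back top",(50,108),.058),("tray TL",(97,178),.055),("tray L",(90,260),.055),("dotTL",(105,218),.055),("dotTR",(390,238),.055),("dotBR",(380,398),.055),("BR",(392,440),.055),("inner TL",(152,250),.03)): print(n,at_z(q,u(a),z)[:2])
for row in (152,158,170,180,190,194): print(row,q["image"][row,244:258].sum(1),"|",q["image"][row,304:324].sum(1))
# colour rows printed for edges; world y per col at z=.055
print([at_z(q,(c,175),.055)[1].round(4) for c in (252,254,312,314,316)])
```

```text
face top [ 0.7016 -0.1436]
face bot [ 0.5623 -0.1368]
back top [ 0.7014 -0.1174]
tray TL [ 0.6624 -0.1436]
tray L [ 0.6159 -0.1397]
dotTL [ 0.6397 -0.148 ]
dotTR [ 0.6292 -0.3069]
dotBR [ 0.5393 -0.2996]
BR [ 0.516  -0.3057]
inner TL [ 0.6271 -0.1757]
152 [390 389 367 360 367 373 385 394 376 396 577 562 551 561] | [293 388 428 521 554 547 526 592 602 593 549 341 202 192 194 190 182 212 301 360]
158 [394 377 364 371 377 384 394 395 402 490 586 579 565 558] | [643 578 508 491 422 421 586 585 522 513 529 298 259 267 267 269 305 400 370 326]
170 [388 367 381 387 390 401 412 389 268 253 260 319 489 591] | [561 595 578 536 457 567 598 605 598 576 473 264 237 243 234 238 276 364 364 360]
180 [462 465 461 462 458 454 452 451 445 440 436 433 427 424] | [580 585 553 460 428 594 608 608 601 561 300 255 261 259 265 311 422 418 402 391]
190 [483 482 478 478 474 469 472 466 463 464 461 454 454 449] | [550 576 573 494 607 600 567 544 552 487 292 265 263 263 268 311 404 401 397 398]
194 [491 490 484 483 480 477 474 472 469 469 464 464 461 458] | [369 521 566 598 608 609 613 607 572 405 326 260 258 241 244 287 384 393 415 436]
[np.float64(-0.1369), np.float64(-0.1424), np.float64(-0.3031), np.float64(-0.3087), np.float64(-0.3142)]
```

Emit:
apply_moves(
  motion=[
    {"hand": 2.5,"dx": 1,"dy": -1.2,"dz": 0,"yaw": 0},
    {"hand": 2.5,"dx": 2,"dy": -2.5,"dz": 0,"yaw": 0},
    {"hand": 2.5,"dx": 2.5,"dy": -3,"dz": 0,"yaw": 0},
    {"hand": 2.5,"dx": 2.5,"dy": -3,"dz": 0,"yaw": 0},
    {"hand": 2.5,"dx": 2.5,"dy": -3,"dz": 0,"yaw": 0},
    {"hand": 2.5,"dx": 2.5,"dy": -3,"dz": 0,"yaw": 0},
    {"hand": 2.5,"dx": 2.5,"dy": -3,"dz": 0,"yaw": 0},
    {"hand": 2.5,"dx": 2.5,"dy": -3,"dz": 0,"yaw": 0},
    {"hand": 2.5,"dx": 2,"dy": -2.5,"dz": 0,"yaw": 0},
    {"hand": 2.5,"dx": 1,"dy": -1.5,"dz": 0,"yaw": 0},
  ],
)

```text
time_s: 16.38
ee_pos: [0.5825, -0.2286, 0.1929]
tcp_rot: [-3.14, -0.0, -0.054]
force: [1.1, 0.1, -3.9]
opening: 0.346
gripper_force: 35.0
```

Emit:
apply_moves(
  motion=[
    {"hand": 2.5,"dx": 1,"dy": -1.3,"dz": 0,"yaw": 0},
    {"hand": 2.5,"dx": 0,"dy": 0,"dz": 1,"yaw": 0},
    {"hand": 2.5,"dx": 0,"dy": 0,"dz": 1,"yaw": 0},
    {"hand": 2.5,"dx": 0,"dy": 0,"dz": 1,"yaw": 0},
    {"hand": 2.5,"dx": 0,"dy": 0,"dz": 1,"yaw": 0},
    {"hand": 2.5,"dx": 0,"dy": 0,"dz": 1,"yaw": 0},
    {"hand": 2.5,"dx": 0,"dy": 0,"dz": 0.5,"yaw": 0},
    {"hand": 2.5,"dx": 0,"dy": 0,"dz": 0,"yaw": 0},
    {"hand": 2.5,"dx": 0,"dy": 0,"dz": 0,"yaw": 0},
    {"hand": 2.5,"dx": 0,"dy": 0,"dz": 0,"yaw": 0},
  ],
)

```text
time_s: 17.22
ee_pos: [0.59, -0.221, 0.139]
tcp_rot: [3.141, -0.001, -0.06]
force: [0.1, -0.6, -3.6]
opening: 0.342
gripper_force: 35.0
```

Run:
```python
from h import *
np.set_printoptions(precision=4,suppress=True)
s=manip.read_state(); print(s["time_s"],s["ee_pos"],s["tcp_rot"],s["force"])
q=manip.grab_frame("wrist"); print(q["xyz"],q["orientation"]);save(q,"w6")
z=s["ee_pos"][2]
for t,h in(("knob",z+.019),("tray_upper",z-.063),("upper_foot",z-.063),("tray_lower",0),("lower_seat",.055),("stop_board",0)):
    for r in manip.mark_of(q,t)[:3]: print(t,r["conf"],np.array(r["point"]),at_z(q,r["point"],h)[:2])
```

```text
17.2167 [ 0.59  -0.221  0.139] [ 3.1413 -0.0005 -0.0597] [ 0.0855 -0.6163 -3.5704]
[ 0.67   -0.2249  0.3046] [ 2.8505 -0.0008 -1.6307]
knob 0.65 [256.  258.1] [ 0.5925 -0.2212]
tray_upper 0.68 [254.4 204.1] [ 0.5937 -0.2205]
upper_foot 0.91 [280.6 132.2] [ 0.6454 -0.2419]
```

View pics/w6.png

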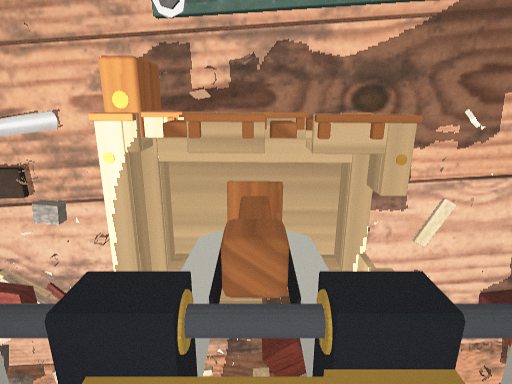

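Emit:
apply_moves(
  motion=[
    {"hand": 2.5,"dx": -0.2,"dy": 0.1,"dz": 0,"yaw": 0},
    {"hand": 2.5,"dx": 0,"dy": 0,"dz": 0.3,"yaw": 0},
    {"hand": 2.5,"dx": 0,"dy": 0,"dz": 0.3,"yaw": 0},
    {"hand": 2.5,"dx": 0,"dy": 0,"dz": 0.2,"yaw": 0},
    {"hand": 2.5,"dx": 0,"dy": 0,"dz": 0.2,"yaw": 0},
    {"hand": 2.5,"dx": 0,"dy": 0,"dz": 0.2,"yaw": 0},
    {"hand": 2.5,"dx": 0,"dy": 0,"dz": 0.1,"yaw": 0},
    {"hand": 2.5,"dx": 0,"dy": 0,"dz": 0.1,"yaw": 0},
    {"hand": 2.5,"dx": 0,"dy": 0,"dz": 0,"yaw": 0},
    {"hand": 2.5,"dx": 0,"dy": 0,"dz": 0,"yaw": 0},
  ],
)

```text
time_s: 18.4
ee_pos: [0.5879, -0.2214, 0.1247]
tcp_rot: [3.142, -0.0, -0.059]
force: [-0.4, -0.2, -3.4]
opening: 0.346
gripper_force: 35.0
```

Emit:
apply_moves(
  motion=[
    {"hand": 2.5,"dx": 0,"dy": 0,"dz": 0.1,"yaw": 0},
    {"hand": 2.5,"dx": 0,"dy": 0,"dz": 0,"yaw": 0},
    {"hand": 2.5,"dx": 0,"dy": 0,"dz": 0.1,"yaw": 0},
    {"hand": 2.5,"dx": 0,"dy": 0,"dz": 0,"yaw": 0},
    {"hand": 2.5,"dx": 0,"dy": 0,"dz": 0.1,"yaw": 0},
    {"hand": 2.5,"dx": 0,"dy": 0,"dz": 0,"yaw": 0},
    {"hand": 2.5,"dx": 0,"dy": 0,"dz": 0,"yaw": 0},
    {"hand": 2.5,"dx": 0,"dy": 0,"dz": 0,"yaw": 0},
    {"hand": 2.5,"dx": 0,"dy": 0,"dz": 0,"yaw": 0},
    {"hand": 2.5,"dx": 0,"dy": 0,"dz": 0,"yaw": 0},
  ],
)

```text
time_s: 19.23
ee_pos: [0.5878, -0.2214, 0.1217]
tcp_rot: [-3.142, -0.0, -0.059]
force: [0.1, 0.9, -2.6]
opening: 0.344
gripper_force: 35.0
```

Emit:
apply_moves(
  motion=[
    {"hand": 2.5,"dx": 0,"dy": 0,"dz": 0.1,"yaw": 0},
    {"hand": 2.5,"dx": 0,"dy": 0,"dz": 0,"yaw": 0},
    {"hand": 2.5,"dx": 0,"dy": 0,"dz": 0.1,"yaw": 0},
    {"hand": 2.5,"dx": 0,"dy": 0,"dz": 0,"yaw": 0},
    {"hand": 2.5,"dx": 0,"dy": 0,"dz": 0.1,"yaw": 0},
    {"hand": 2.5,"dx": 0,"dy": 0,"dz": 0,"yaw": 0},
    {"hand": 2.5,"dx": 0,"dy": 0,"dz": 0,"yaw": 0},
    {"hand": 2.5,"dx": 0,"dy": 0,"dz": 0,"yaw": 0},
    {"hand": 2.5,"dx": 0,"dy": 0,"dz": 0,"yaw": 0},
    {"hand": 2.5,"dx": 0,"dy": 0,"dz": 0,"yaw": 0},
  ],
)

```text
time_s: 20.07
ee_pos: [0.5879, -0.2214, 0.1194]
tcp_rot: [-3.141, -0.001, -0.059]
force: [-1.5, 2.0, 5.6]
opening: 0.34
gripper_force: 35.0
```

Emit:
apply_moves(
  motion=[
    {"hand": 2.5,"dx": 0,"dy": 0,"dz": -0.05,"yaw": 0},
    {"hand": 4.5,"dx": 0,"dy": 0,"dz": 0,"yaw": 0},
    {"hand": 6.5,"dx": 0,"dy": 0,"dz": 0,"yaw": 0},
    {"hand": 6.5,"dx": 0,"dy": 0,"dz": 0,"yaw": 0},
    {"hand": 6.5,"dx": 0,"dy": 0,"dz": 0,"yaw": 0},
    {"hand": 6.5,"dx": 0,"dy": 0,"dz": 0,"yaw": 0},
    {"hand": 6.5,"dx": 0,"dy": 0,"dz": -1,"yaw": 0},
    {"hand": 6.5,"dx": 0,"dy": 0,"dz": -2,"yaw": 0},
    {"hand": 6.5,"dx": 0,"dy": 0,"dz": -3,"yaw": 0},
    {"hand": 6.5,"dx": 0,"dy": 0,"dz": -3,"yaw": 0},
  ],
)

```text
time_s: 20.9
ee_pos: [0.5873, -0.2215, 0.2104]
tcp_rot: [3.141, 0.001, -0.06]
force: [1.2, -0.4, 0.4]
opening: 0.697
gripper_force: 0.0
```

Emit:
apply_moves(
  motion=[
    {"hand": 6.5,"dx": 0,"dy": 0,"dz": -3,"yaw": 0},
    {"hand": 6.5,"dx": 0,"dy": 0,"dz": -2,"yaw": 0},
    {"hand": 6.5,"dx": -2,"dy": 1,"dz": 0,"yaw": 0},
    {"hand": 6.5,"dx": -3,"dy": 3,"dz": 0,"yaw": 0},
    {"hand": 6.5,"dx": -3,"dy": 3,"dz": 0,"yaw": 0},
    {"hand": 6.5,"dx": -3,"dy": 3,"dz": 0,"yaw": 0},
    {"hand": 6.5,"dx": -3,"dy": 3,"dz": 0,"yaw": 0},
    {"hand": 6.5,"dx": -3,"dy": 3,"dz": 0,"yaw": 0},
    {"hand": 6.5,"dx": -3,"dy": 3,"dz": 0,"yaw": 0},
    {"hand": 6.5,"dx": -3,"dy": 3,"dz": 0,"yaw": 0},
  ],
)

```text
time_s: 21.73
ee_pos: [0.3474, -0.425, 0.26]
tcp_rot: [3.141, -0.001, -0.059]
force: [-0.7, -1.2, -0.3]
opening: 0.697
gripper_force: 0.0
```

Emit:
apply_moves(
  motion=[
    {"hand": 6.5,"dx": 0,"dy": 3,"dz": 0,"yaw": 0},
    {"hand": 6.5,"dx": 0,"dy": 3,"dz": 0,"yaw": 0},
    {"hand": 6.5,"dx": 0,"dy": 3,"dz": 0,"yaw": 0},
    {"hand": 6.5,"dx": 0,"dy": 3,"dz": 0,"yaw": 0},
    {"hand": 6.5,"dx": 0,"dy": 3,"dz": 0,"yaw": 0},
    {"hand": 6.5,"dx": 0,"dy": 1,"dz": 0,"yaw": 0},
    {"hand": 6.5,"dx": 0,"dy": 0,"dz": 0,"yaw": 0},
    {"hand": 6.5,"dx": 0,"dy": 0,"dz": 0,"yaw": 0},
    {"hand": 6.5,"dx": 0,"dy": 0,"dz": 0,"yaw": 0},
    {"hand": 6.5,"dx": 0,"dy": 0,"dz": 0,"yaw": 0},
  ],
)

```text
time_s: 22.57
ee_pos: [0.3404, -0.5821, 0.2593]
tcp_rot: [-3.141, -0.0, -0.058]
force: [-0.5, -0.4, -0.1]
opening: 0.699
gripper_force: 0.0
```

Run:
```python
from h import *
np.set_printoptions(precision=4,suppress=True)
s=manip.read_state(); print(s["time_s"],s["ee_pos"],s["tcp_rot"],s["force"])
for n in("top","scene"):
    q=manip.grab_frame(n);save(q,n+"7")
    for t,h in(("knob",.137),("tray_upper",.055),("tray_upper_gap",.1075),("tray_lower",0),("stop_board",0)):
        for r in manip.mark_of(q,t)[:1]: print(n,t,r["conf"],np.array(r["point"]),at_z(q,r["point"],h)[:2])
a=cv2.imread("pics/top7.png");b=cv2.imread("pics/scene7.png")
f=lambda i,s:cv2.resize(i,None,fx=s,fy=s,interpolation=cv2.INTER_CUBIC)
o=np.zeros((600,800,3),np.uint8); o[:,:400]=f(a[110:230,240:320],5); o[:,400:]=f(b[170:290,280:360],5)
cv2.imwrite("pics/m7.png",o)
```

```text
22.5667 [ 0.3404 -0.5821  0.2593] [-3.1407 -0.0005 -0.0581] [-0.5489 -0.3615 -0.091 ]
top knob 0.93 [285.9 164.5] [ 0.5929 -0.2211]
top tray_upper 0.74 [284.8 169.7] [ 0.5947 -0.2277]
top tray_upper_gap 0.7 [310.8 169.2] [ 0.5865 -0.2903]
top stop_board 0.56 [243.7 174.9] [ 0.5891 -0.1143]
scene knob 0.81 [323.  187.7] [ 0.5938 -0.2153]
scene tray_upper 0.62 [321.  221.4] [ 0.5888 -0.225 ]
scene tray_upper_gap 0.63 [307.2 305.3] [ 0.3881 -0.421 ]
scene tray_lower 0.73 [310.2 308. ] [ 0.451  -0.3627]
scene stop_board 0.56 [294.4 218.2] [ 0.5911 -0.131 ]
```

View pics/m7.png

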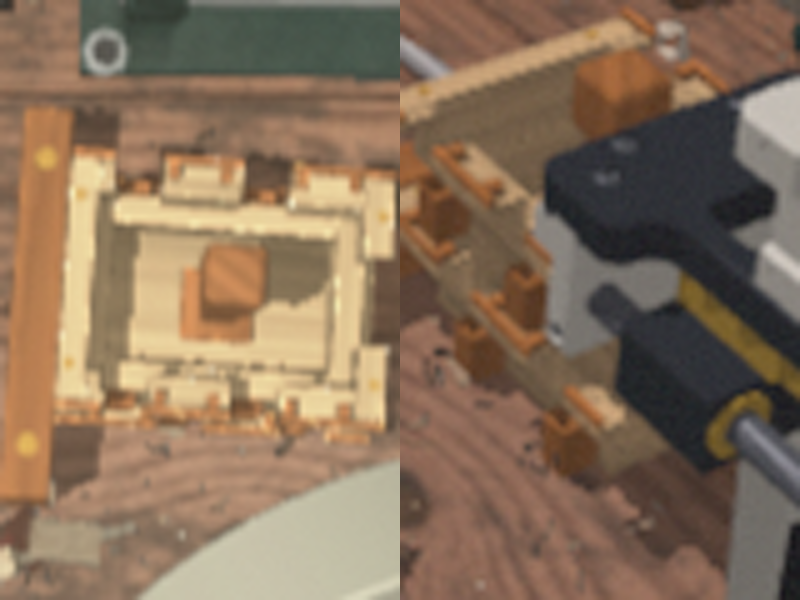

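```bash
python3 -c "from workcell import manip; print(manip.job_done())"
```

```text
the job is handed in; nothing more can be done
None
```

The job is handed in: the upper tray is turned half round and seated on the lower tray's rim. The last pictures show it level, with the stack up against the stop board and inside its ends, at about 23 s. The hand-in returned no verdict, and I did not check separately that the bystanders stayed put.

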